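Unlock the vial carousel and hold it level above the mixer

ROBOT

A 6-joint arm with a two-finger parallel gripper is mounted at the origin on the work surface. World frame = base frame: x ahead of the robot, y to its left, z up, the work surface at z = 0. Lengths are in m, angles in rad, forces in N, time in s.
With the tool pointing down it reaches from about 0.35 to 0.775 m from the base axis. Payload 5.5 kg.
Tool frame: the origin (TCP) lies at the very end of the fingers, on their centre line; the grasp point (between the pads) lies 19 mm behind it (grip_point_offset is the distance from the TCP to the grasp point, in m); z points along the fingers, y is the direction in which the jaws open and shut (so a half turn about z gives the same grasp; the last joint's range is limited). The gripper opens to 85 mm and grips with 20 to 120 N. Pads are 22 mm wide; open, the fingers measure 114 mm over their backs; the gripper's body (76 mm by 85 mm) begins 54 mm behind the grasp point. The pads swing forward as they close: fully open they stand 13 mm farther back than shut.
Start: joints at [1.094, 0.313, 0.046, 1.304, 0, 1.431], TCP at [0.19, 0.543, 0.231] pointing down, gripper open.
Joint ranges: [-2.76, 2.76], [-0.86, 1.69], [-1.03, 1.26], [-2.2, 2.34], [-1.47, 1.5], [-3.14, 3.14]. Speed limits (rad/s): [2.57, 2.57, 3.14, 3.14, 3.14, 3.14].

INTERFACE

Orientations are given as a unit quaternion [w, x, y, z].
In Python, from workcell import * gives the robot as it stands.
- The arm moves only by the shell command python3 -m crank 'ROWS' [OPENING] [FORCE]. ROWS is a JSON object of lists of equal length, an entry for each row: "travel": the shift along the tool's x, y, z in units of 40 mm (1.0 is 40 mm), a list of three; "turn": the turn about the tool's z in rad. In form: {"travel": [[x, y, z], ...], "turn": [turn, ...]}. A call has 1 to 5 rows; each row is the pose to reach, as a shift and turn from the pose commanded when the call began, along the tool's axes at that moment; what a row does not reach only later rows make up. A row lasts 1/12 s, in which the tool goes at most 41.7 mm and 7.16 degrees, less where a joint would pass 70% of its speed; a pose out of reach is approached as far as the arm can. A call with a gripper value outside its range is refused whole. OPENING is the finger opening in mm, from 0 to 85.4, set as the call begins (- or left out, the last holds). The fingers move at their own pace and stop on an object; FORCE is the grip in N (left out, the last holds). Time passes only in rows, so rows that repeat a pose let the fingers close. It gives the time, the measured TCP pose, the force and the opening at its end, in the units of the state.
- get_state(): the state, without advancing time (a new reading comes with each control period).
- read_camera(name): name is "scene" or "side" or "wrist"; returns a dict with "image" (384x512x3 uint8, red, green, blue), "K" (3x3 intrinsics, pixels), "R" (3x3) and "t" (3): a world point X has camera coordinates R X + t. Camera axes: x right, y down, z forward; pixel columns grow to the right and rows downward; lengths in m; the calibration is good to about 2 mm. A picture is of the moment at which its call begins. There is no depth.
- hand_in(): hands the job in, once; it reports no verdict.
The state is a dict: "clock": time; "joint_pos": joint angles; "qvel": joint speeds; "tau": joint torques, N m; "tcp_pos": TCP position; "orientation": TCP orientation; "wrist_force": force on the tool from outside, world axes, zero at the start; "ft_torque": the same for the moment, N m; "finger_gap": finger opening in m.
Only numpy, scipy, OpenCV 4.12 (cv2) and the standard library are available. Lean on these libraries where they do the work, as an engineer would, in place of code of your own. Each camera call takes 0.05 s, during which the arm holds its last target. There are 200 camera calls.

TASK

The vial carousel is locked in the bayonet seat of the bench mixer. Take it by its handle bar, turn it in the seat until its pointer faces the raised mark on the mixer, and then, without forcing it, lift it straight up about 10 cm out of the seat. Finish while still holding it there in the gripper above the mixer, level and still; do not tip it on the way, and leave everything else on the bench where it is.

Things in the scene. Friction and masses are not known exactly. Their poses are not given: they have to be found in the camera images.
- carousel: loose round white vial carousel, 0.3 to 0.55 kg, base disc 108 mm across, upper plate 98 mm across with top at 31 mm, five vials with tops at 54 mm. Origin at the centre of its underside, z up, x towards its pointer. It starts locked in the mixer's seat, turned 0.5 to 1.1 rad clockwise (from above) from the unlocked position: turn it anticlockwise by that angle.
- carousel_handle (a point): centre of the handle bar, on the carousel's axis, 84 mm above its underside; axes as the carousel's. The bar lies along x: 72 mm long, 14 mm wide (y), 24 mm high, on a post 16 mm thick, free on both long sides
- carousel_pointer (a point): top of the outer end of the carousel's pointer, a dark steel tab 12 mm wide that sticks out of the upper plate, 69 mm along +x from the axis and 31 mm above the underside
- mixer: bench mixer standing fixed on the bench, grey housing 190 x 190 mm, flat deck 50 mm above the bench. Origin on the bench under the seat's centre, z up, x towards the mark
- mixer_seat (a point): centre of the seat at deck height, where the carousel's underside rests. The seat is a steel ring 156 mm across, 15 mm high; its keepers (inside width 116 mm, underside 11 mm above the deck) cover the lugs except at gaps at +x and -x. The carousel comes out only with its x axis within 0.09 rad of the mixer's; the lugs are clear once it has risen 15 mm
- mixer_mark (a point): top of the raised mark on the mixer's deck, a dark steel rib 12 x 10 x 12 mm just outside the seat ring, 86 mm along the mixer's +x from the seat's centre, in line with a gap
- petri_dishes: stack of two closed clear Petri dishes, 94 mm across, 32 mm high, beside the mixer; bystander, origin at the centre of its underside
- culture_flask: small clear culture flask lying flat, body 75 x 50 x 26 mm with a capped neck at its +x end, beside the mixer; bystander, origin at the centre of its underside
- spare_vial: single closed vial, 13 mm across, 45 mm high, standing on the bench near the mixer; bystander, origin at the centre of its underside
- media_bottle: bottle 70 mm across, 160 mm high, standing on the left of the mixer; bystander, origin at the centre of its underside
- forceps: steel forceps, about 110 mm long and 5 mm high, lying between mixer and robot; bystander, origin at the centre of its underside
- carousel_lug (a point): outer end of the lug under the pointer, 66 mm along +x from the axis, 3 mm above the underside; an equal lug points to -x. Lugs are 14 mm wide, 6 mm thick. In the seat the carousel turns freely (light friction, no spring, no stop) with about 4 mm sideways and 5 mm vertical play
Mind the look-alikes: they are no part of the job. What is shaped like the carousel but turquoise or yellow is not meant.

How it is judged:
By the outcome, as a careful person would: the job done as asked, in the order asked, and still so for the second after the job is handed in, while the arm keeps its last pose, push and grip.
It also fails if it takes over 38 s, if anything falls off the work surface, if the arm or the gripper's body presses on something with over 40 N, if the wrist force passes 120 N, or if a joint passes its speed limit or range.

## Working session

There is one attempt and no reset: what is moved stays moved. The work goes in short steps, Python scripts to look and compute and a shell command to move; the robot and the scene stay as the last step left them, time stands still between calls to the robot, and variables do not carry over. Pictures are saved under pics/ and viewed, about 8 in all and at most 12, crops included, and the job is handed in when it is done.

```bash
ls; mkdir -p pics; python3 - <<'E'
from workcell import *
import cv2,numpy as np
s=get_state();print(s)
for n in("scene","side"):
    c=read_camera(n);cv2.imwrite(f"pics/{n}0.png",c["image"][:,:,::-1]);np.savez(f"{n}0.npz",**c);print(n,c["K"].tolist(),c["R"].round(3).tolist(),c["t"])
E
```

```text
pics
{'clock': 0.0, 'joint_pos': array([1.09439034e+00, 3.14056904e-01, 4.49631418e-02, 1.30359446e+00,
       3.51060441e-06, 1.43120206e+00]), 'qvel': array([-0.00042121,  0.00050106,  0.00013327,  0.00092062, -0.00055666,
       -0.00186131]), 'tau': array([-4.50801999e-04, -4.80622315e+01,  2.98532706e+01,  1.92543631e-02,
        4.52744018e-05,  1.35347162e-05]), 'tcp_pos': array([0.18979163, 0.5422274 , 0.23037025]), 'orientation': array([-2.88439724e-04,  1.67610901e-01,  9.85852773e-01, -9.00899929e-04]), 'wrist_force': array([ 0.55698395, -0.38471118, -0.30991178]), 'ft_torque': array([-0.04710272,  0.00180782,  0.00423414]), 'finger_gap': 0.08565729050589423}
scene [[466.441288572669, 0.0, 252.58112453824944], [0.0, 466.441288572669, 196.36321972654687], [0.0, 0.0, 1.0]] [[-0.129, 0.992, 0.014], [0.773, 0.109, -0.625], [-0.621, -0.069, -0.78]] [ 0.01114148 -0.35303995  1.71244839]
side [[433.0699325822597, 0.0, 269.0223161424949], [0.0, 433.0699325822597, 194.39019542539117], [0.0, 0.0, 1.0]] [[0.691, -0.723, -0.002], [-0.463, -0.44, -0.77], [0.556, 0.533, -0.638]] [-0.33757805  0.36143208  1.23745365]
```

View pics/scene0.png

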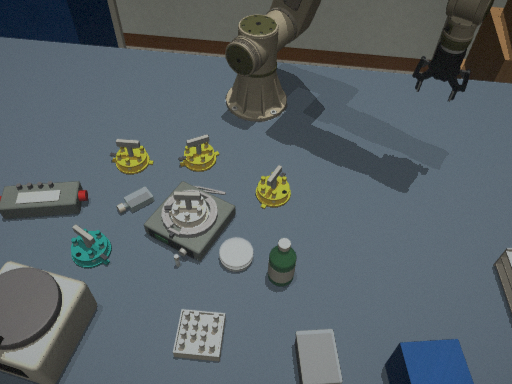

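View pics/side0.png

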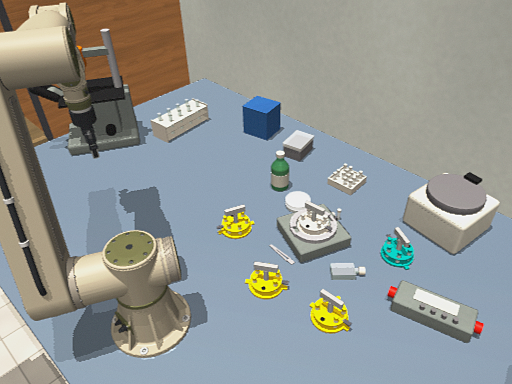

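The white carousel is in the grey mixer at scene (188,208) and side (314,226). The look-alikes are yellow, at scene (131,155), (199,153) and (273,188), and turquoise, at (90,246). Only the white one in the mixer fits the description, so I'll confirm it in an enlarged crop.

```bash
python3 - <<'E'
import cv2,numpy as np
a=np.load("scene0.npz")["image"][170:260,135:245,::-1];b=np.load("side0.npz")["image"][190:265,265:360,::-1]
f=lambda i,h:cv2.resize(i,None,fx=h,fy=h,interpolation=cv2.INTER_CUBIC)
A=f(a,4);B=f(b,4);H=max(len(A),len(B))
p=lambda i:cv2.copyMakeBorder(i,0,H-len(i),0,0,cv2.BORDER_CONSTANT)
o=np.hstack([p(A),p(B)]);print(o.shape)
cv2.imwrite("pics/crop0.png",cv2.resize(o,(800,int(H*800/o.shape[1]))))
E
```

```text
(360, 820, 3)
```

View pics/crop0.png

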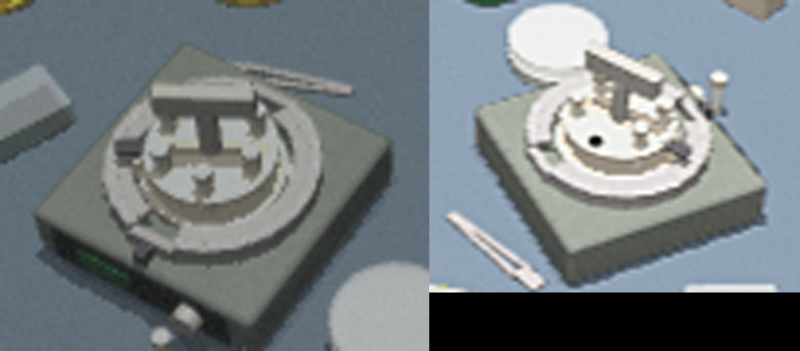

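The crop confirms it: white carousel in the grey mixer. The pointer is at scene (167,208) and side (329,228), the mark at scene (172,234) and side (331,217), and the bar centre at scene (187,195) and side (315,208). I'll triangulate these.

```bash
cat > h.py <<'E'
import numpy as np,cv2
from scipy.spatial.transform import Rotation as Rn
def ray(c,p):
    d=c["R"].T@np.linalg.inv(c["K"])@np.array([*p,1.]);return -c["R"].T@c["t"],d/np.linalg.norm(d)
def plane(c,p,z):
    o,d=ray(c,p);return o+d*(z-o[2])/d[2]
def proj(c,X):
    x=c["K"]@(c["R"]@np.array(X)+c["t"]);return x[:2]/x[2]
def tri(*cps):
    A=0;b=0
    for c,p in cps:
        o,d=ray(c,p);M=np.eye(3)-np.outer(d,d);A=A+M;b=b+M@o
    return np.linalg.solve(A,b)
E
python3 - <<'E'
from h import *
a=dict(np.load("scene0.npz"));b=dict(np.load("side0.npz"))
for n,p,q,z in[("bar",(187,195),(315.2,208),.134),("pointer",(167,208),(329.3,228),.081),("mark",(172,233),(331,216.5),.062),]:
    print(n,tri((a,p),(b,q)).round(4),plane(a,p,z).round(4),plane(b,q,z).round(4))
E
```

```text
bar [ 0.5782 -0.119   0.1335] [ 0.5769 -0.1165  0.134 ] [ 0.5787 -0.1221  0.134 ]
pointer [ 0.5863 -0.1783  0.0763] [ 0.589  -0.1756  0.081 ] [ 0.5828 -0.1822  0.081 ]
mark [ 0.6526 -0.144   0.0598] [ 0.6565 -0.1475  0.062 ] [ 0.6485 -0.141   0.062 ]
```

The bar centre is near (0.578,-0.119) with the bar yaw about -82°. The unlocking turn looks like about +1.1 rad. I'll move to a hover over it and refine with the wrist camera.

```bash
R='a'; python3 -m crank '{"travel": [[-0.73,-0.62,-0.04],[-1.46,-1.24,-0.08],[-2.19,-1.86,-0.12],[-2.92,-2.48,-0.16],[-3.65,-3.1,-0.19]], "turn": [0,0,0,0,0]}'
python3 -m crank '{"travel": [[-0.73,-0.62,-0.04],[-1.46,-1.24,-0.08],[-2.19,-1.86,-0.12],[-2.92,-2.48,-0.16],[-3.65,-3.1,-0.19]], "turn": [0,0,0,0,0]}'
python3 -m crank '{"travel": [[-0.73,-0.62,-0.04],[-1.46,-1.24,-0.08],[-2.19,-1.86,-0.12],[-2.92,-2.48,-0.16],[-3.65,-3.1,-0.19]], "turn": [0,0,0,0,0]}'
python3 -m crank '{"travel": [[-0.73,-0.62,-0.04],[-1.46,-1.24,-0.08],[-2.19,-1.86,-0.12],[-2.92,-2.48,-0.16],[-3.65,-3.1,-0.19]], "turn": [0,0,0,0,0]}'
python3 -m crank '{"travel": [[0,0,0],[0,0,0],[0,0,0],[0,0,0],[0,0,0]], "turn": [0.12,0.24,0.36,0.48,0.6]}'
python3 -m crank '{"travel": [[0,0,0],[0,0,0],[0,0,0],[0,0,0],[0,0,0]], "turn": [0.12,0.24,0.36,0.48,0.49]}'
python3 - <<'E'
from workcell import *
import cv2,numpy as np
c=read_camera("wrist");np.savez("wrist1.npz",**c);cv2.imwrite("pics/wrist1.png",c["image"][:,:,::-1]);print(get_state()["tcp_pos"],-c["R"].T@c["t"],c["R"].round(3).tolist())
E
```

```text
clock: 0.52
tcp_pos: [0.287, 0.3758, 0.2386]
orientation: [-0.0, 0.167, 0.986, -0.0]
wrist_force: [0.5, 0.0, 0.2]
finger_gap: 0.0855
clock: 0.93
tcp_pos: [0.384, 0.2104, 0.2465]
orientation: [-0.0, 0.168, 0.986, 0.0]
wrist_force: [0.6, 0.7, 0.3]
finger_gap: 0.0849
clock: 1.35
tcp_pos: [0.4809, 0.045, 0.254]
orientation: [-0.0, 0.168, 0.986, 0.0]
wrist_force: [0.6, 0.4, -0.3]
finger_gap: 0.085
clock: 1.77
tcp_pos: [0.5777, -0.1202, 0.2613]
orientation: [-0.0, 0.168, 0.986, 0.0]
wrist_force: [1.1, 0.5, 0.3]
finger_gap: 0.0855
clock: 2.18
tcp_pos: [0.577, -0.1186, 0.2609]
orientation: [-0.001, 0.454, 0.891, -0.0]
wrist_force: [-0.7, 0.8, 0.0]
finger_gap: 0.0854
clock: 2.6
tcp_pos: [0.5771, -0.1183, 0.2611]
orientation: [-0.001, 0.656, 0.755, -0.0]
wrist_force: [-0.4, 0.0, -0.2]
finger_gap: 0.0853
[ 0.57707897 -0.11832356  0.26117315] [ 0.56654158 -0.04252795  0.40462981] [[0.99, 0.14, -0.001], [0.134, -0.945, 0.298], [0.041, -0.295, -0.954]]
```

View pics/wrist1.png

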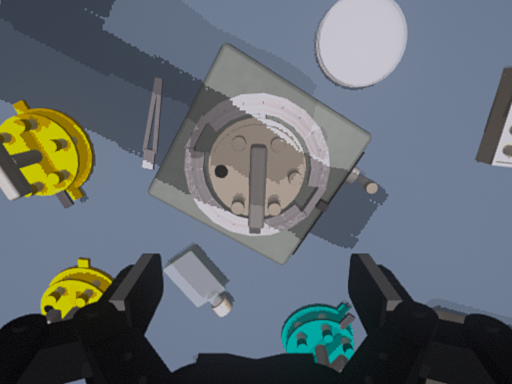

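The wrist view shows the mixer with corners at (227,44), (370,135), (286,263) and (150,190). The bar runs from (259,145) to (256,232), and the mark is at about (323,206). I'll enlarge it for accuracy.

```bash
python3 - <<'E'
import cv2,numpy as np
i=np.load("wrist1.npz")["image"][90:245,175:345,::-1]
o=cv2.resize(np.clip(i.astype(float)*1.5,0,255).astype(np.uint8),None,fx=3.8,fy=3.8,interpolation=cv2.INTER_CUBIC);cv2.imwrite("pics/wcrop.png",o)
E
```

```text
(no output)
```

View pics/wcrop.png

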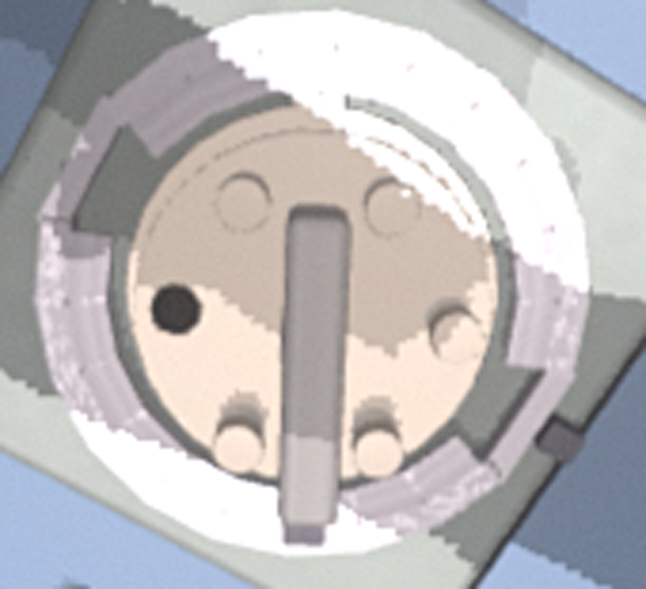

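The bar's top face runs from crop (318,209) to (309,523). The pointer tip peeks out at (305,542), and the mark's top is at about (562,436). The ring outline spans x 37–588 and y 10–555.

```bash
python3 - <<'E'
from h import *
c=dict(np.load("wrist1.npz"))
px=lambda u,v:((u+.5)/3.8+175-.5,(v+.5)/3.8+90-.5)
P=lambda u,v,z:plane(c,px(u,v),z)[:2]
b1,b2=P(318.5,210,.146),P(309.5,523,.146)
print("bar",b1,b2,(b1+b2)/2,np.linalg.norm(b1-b2),"ang",np.arctan2(*(b2-b1)[::-1]))
ring=np.array([P(*q,.065) for q in[(37,290),(588,260),(320,10),(300,555),(500,85),(130,480)]],np.float32)
(x,y),r=cv2.minEnclosingCircle(ring);ls=np.linalg.lstsq(np.c_[2*ring,np.ones(6)],(ring**2).sum(1),rcond=None)[0]
s=ls[:2];print("ring",s,np.sqrt(ls[2]+s@s))
plate=[P(*q,.081) for q in[(130,290),(495,270)]];print("plate",plate,np.linalg.norm(plate[0]-plate[1]))
tip=P(304,542,.081);print("tip",tip,"ang",np.arctan2(*(tip-s)[::-1]),np.linalg.norm(tip-s))
m=P(562,436,.062);print("mark",m,np.arctan2(*(m-s)[::-1]),np.linalg.norm(m-s))
C=[plane(c,q,.05)[:2] for q in[(227,44),(370,135),(286,263),(150,190)]]
print("housing c",np.mean(C,0),[(np.arctan2(*(C[(k+1)%4]-C[k])[::-1]),np.linalg.norm(C[(k+1)%4]-C[k])) for k in range(4)])
E
```

```text
bar [ 0.57421316 -0.07954033] [ 0.58244593 -0.15095648] [ 0.57832954 -0.1152484 ] 0.0718891187070722 ang -1.4560240046413653
ring [ 0.57889835 -0.11684093] 0.07843599503792516
plate [array([ 0.52863198, -0.11743538]), array([ 0.62559191, -0.09815248])] 0.09885877928071693
tip [ 0.5857047  -0.18431349] ang -1.470260673683635 0.0678149816648855
mark [ 0.65813027 -0.14788189] -0.3733943831488476 0.0850954603360227
housing c [ 0.57999123 -0.11454564] [(np.float64(-0.3921785794119833), np.float64(0.1792476362660616)), (np.float64(-1.9379709239598009), np.float64(0.1801256928079915)), (np.float64(2.7481859031756595), np.float64(0.18572264124503735)), (np.float64(1.1676558842412863), np.float64(0.17985209504880517))]
```

The bar yaw is -1.46, its length checks at 71.9 mm, and the mixer yaw is about -0.385, so the turn is about +1.075 rad. Next is to descend and grip.

```bash
python3 -m crank '{"travel": [[0.05,0.04,0.5],[0.05,0.04,1.1],[0.05,0.04,1.7],[0.05,0.04,2.3],[0.05,0.04,2.7]], "turn": [0.03,0.03,0.03,0.03,0.03]}'
python3 -m crank '{"travel": [[0,0,0.3],[0,0,0.6],[0,0,0.85],[0,0,0.95],[0,0,0.95]], "turn": [0,0,0,0,0]}'
python3 -m crank '{"travel": [[0,0,0],[0,0,0],[0,0,0],[0,0,0],[0,0,0]], "turn": [0,0,0,0,0]}' 5 70
python3 -m crank '{"travel": [[0,0,0],[0,0,0],[0,0,0],[0,0,0],[0,0,0]], "turn": [0,0,0,0,0]}'
python3 -m crank '{"travel": [[0,0,0],[0,0,0],[0,0,0],[0,0,0],[0,0,0]], "turn": [0,0,0,0,0]}'
```

```text
clock: 3.07
tcp_pos: [0.5774, -0.1157, 0.151]
orientation: [-0.001, 0.664, 0.747, -0.001]
wrist_force: [-0.7, 0.3, -0.3]
finger_gap: 0.085
clock: 3.48
tcp_pos: [0.5779, -0.1159, 0.1145]
orientation: [-0.001, 0.665, 0.747, -0.0]
wrist_force: [0.3, 0.5, 0.4]
finger_gap: 0.0852
clock: 3.9
tcp_pos: [0.5789, -0.1163, 0.1162]
orientation: [0.0, 0.666, 0.746, 0.0]
wrist_force: [0.8, -0.8, 0.8]
finger_gap: 0.0258
clock: 4.32
tcp_pos: [0.5785, -0.1163, 0.1162]
orientation: [0.0, 0.666, 0.746, -0.0]
wrist_force: [-3.0, -0.8, 4.8]
finger_gap: 0.0126
clock: 4.73
tcp_pos: [0.5784, -0.1163, 0.1161]
orientation: [0.0, 0.666, 0.746, -0.0]
wrist_force: [-2.8, -0.2, 5.0]
finger_gap: 0.0125
```

```bash
Z=0; python3 -m crank '{"travel": [[0,0,0],[0,0,0],[0,0,0],[0,0,0],[0,0,0]], "turn": [-0.05,-0.13,-0.21,-0.29,-0.37]}'
python3 -m crank '{"travel": [[0,0,0],[0,0,0],[0,0,0],[0,0,0],[0,0,0]], "turn": [-0.08,-0.16,-0.24,-0.32,-0.4]}'
python3 -m crank '{"travel": [[0,0,0],[0,0,0],[0,0,0],[0,0,0],[0,0,0]], "turn": [-0.08,-0.16,-0.24,-0.3,-0.305]}'
python3 -m crank '{"travel": [[0,0,0],[0,0,0],[0,0,0]], "turn": [0,0,0]}'
python3 - <<'E'
from workcell import *
import cv2,numpy as np
s=get_state();print(s["wrist_force"],s["ft_torque"],s["joint_pos"])
o=[]
for n,(x,y,w,h) in dict(scene=(135,170,110,90),side=(265,190,110,90)).items():
    c=read_camera(n);np.savez(f"{n}2.npz",**c);o.append(cv2.resize(c["image"][y:y+h,x:x+w,::-1],None,fx=3.6,fy=3.6,interpolation=cv2.INTER_CUBIC))
cv2.imwrite("pics/turned.png",np.hstack(o))
c=read_camera("wrist");np.savez("wrist2.npz",**c);cv2.imwrite("pics/wrist2.png",c["image"][:,:,::-1])
E
```

```text
clock: 5.15
tcp_pos: [0.5794, -0.1164, 0.1161]
orientation: [0.001, 0.515, 0.857, 0.0]
wrist_force: [0.1, -0.6, 3.7]
finger_gap: 0.013
clock: 5.57
tcp_pos: [0.5795, -0.1163, 0.1161]
orientation: [0.001, 0.335, 0.942, 0.0]
wrist_force: [-0.2, -0.4, 3.8]
finger_gap: 0.0132
clock: 5.98
tcp_pos: [0.5795, -0.1163, 0.1161]
orientation: [0.001, 0.189, 0.982, 0.0]
wrist_force: [0.7, -0.2, 3.6]
finger_gap: 0.013
clock: 6.23
tcp_pos: [0.5795, -0.1163, 0.1161]
orientation: [0.001, 0.19, 0.982, 0.0]
wrist_force: [1.7, -0.7, 4.1]
finger_gap: 0.0128
[ 1.72445484 -0.72308092  4.10844526] [-0.01555284 -0.26930958  0.03495455] [-3.34047709e-01  3.98824316e-01 -1.18426087e-01  1.05171770e+00
  3.61798843e-04  4.85282685e-02]
```

View pics/turned.png

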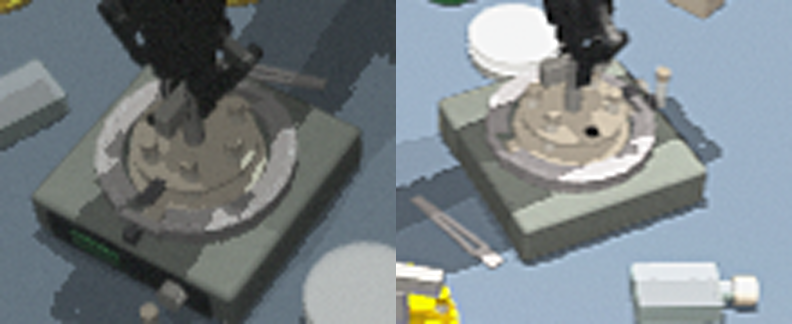

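View pics/wrist2.png

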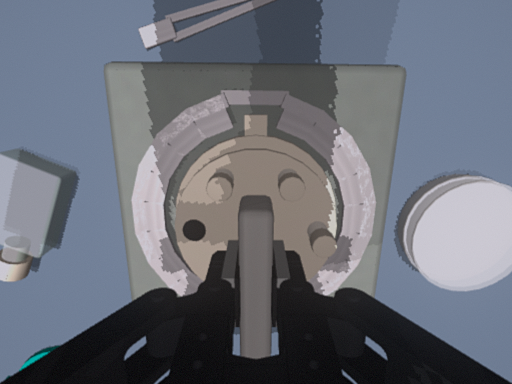

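The wrist view shows the rear lug at (256,125), centred in its gap (222–288), and the bar parallel to the housing sides. The scene crop shows the pointer facing the mark. The carousel is unlocked, so I'll start lifting gently while watching the force.

```bash
python3 -m crank '{"travel": [[0,0,-0.04],[0,0,-0.1],[0,0,-0.16],[0,0,-0.22],[0,0,-0.25]], "turn": [0,0,0,0,0]}'
python3 -m crank '{"travel": [[0,0,-0.06],[0,0,-0.12],[0,0,-0.18],[0,0,-0.25],[0,0,-0.25]], "turn": [0,0,0,0,0]}'
```

```text
clock: 6.8
tcp_pos: [0.5781, -0.116, 0.1253]
orientation: [-0.001, 0.19, 0.982, 0.0]
wrist_force: [-0.1, -0.3, -5.3]
finger_gap: 0.0131
clock: 7.22
tcp_pos: [0.579, -0.1163, 0.1365]
orientation: [0.001, 0.19, 0.982, -0.0]
wrist_force: [-1.0, -0.1, -4.1]
finger_gap: 0.0129
```

The only load is about 4–5 N, which is the carousel's weight, so it isn't jamming. I'll lift the remaining 80 mm.

```bash
python3 -m crank '{"travel": [[0,0,-0.1],[0,0,-0.3],[0,0,-0.5],[0,0,-0.7],[0,0,-0.9]], "turn": [0,0,0,0,0]}'
python3 -m crank '{"travel": [[0,0,-0.2],[0,0,-0.4],[0,0,-0.6],[0,0,-0.8],[0,0,-0.95]], "turn": [0,0,0,0,0]}'
python3 -m crank '{"travel": [[0,0,-0.08],[0,0,-0.12],[0,0,-0.15],[0,0,-0.15],[0,0,-0.15]], "turn": [0,0,0,0,0]}'
python3 -m crank '{"travel": [[0,0,0],[0,0,0],[0,0,0],[0,0,0],[0,0,0]], "turn": [0,0,0,0,0]}'
python3 - <<'E'
from workcell import *
import cv2,numpy as np
s=get_state();print(s["wrist_force"],s["ft_torque"],abs(s["qvel"]).max(),s["tcp_pos"])
o=[]
for n,(x,y) in dict(scene=(105,120),side=(235,150)).items():
    c=read_camera(n);o.append(cv2.resize(c["image"][y:y+140,x:x+150,::-1],None,fx=2.6,fy=2.6,interpolation=cv2.INTER_CUBIC))
cv2.imwrite("pics/lifted.png",np.hstack(o))
E
```

```text
clock: 7.63
tcp_pos: [0.5789, -0.1163, 0.173]
orientation: [0.0, 0.19, 0.982, -0.0]
wrist_force: [1.6, -0.5, -3.0]
finger_gap: 0.0129
clock: 8.05
tcp_pos: [0.5788, -0.1163, 0.2109]
orientation: [0.0, 0.19, 0.982, 0.0]
wrist_force: [0.0, -0.0, -3.9]
finger_gap: 0.0129
clock: 8.47
tcp_pos: [0.5784, -0.1161, 0.2152]
orientation: [-0.0, 0.19, 0.982, 0.0]
wrist_force: [-0.3, -0.1, -4.5]
finger_gap: 0.0126
clock: 8.88
tcp_pos: [0.5786, -0.1162, 0.2156]
orientation: [-0.0, 0.19, 0.982, 0.0]
wrist_force: [0.6, -0.5, -4.2]
finger_gap: 0.0129
[ 0.5521872  -0.53738642 -4.16262357] [-0.07523121  0.02481615 -0.0081123 ] 0.001628636310280642 [ 0.57860043 -0.11619316  0.21563552]
```

View pics/lifted.png

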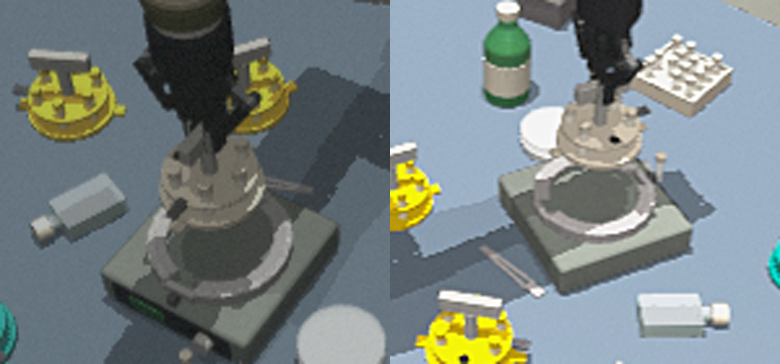

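The carousel hangs level above the empty seat, and the bystanders look unmoved. The lift measures 99.5 mm and the arm is still, so I'll hand in.

```bash
python3 -c "
from workcell import *
print(hand_in())"
```

```text
the job is handed in; nothing more can be done
None
```

The white carousel is out of the mixer and still held in the gripper, about 10 cm above the seat. I gripped it by its handle bar at 70 N and turned it 1.075 rad anticlockwise. The wrist picture then showed the rear lug centred in its gap and the pointer facing the mark. I lifted it straight up by 99.5 mm.

**Last checks:**
- **Force:** the wrist carried only about 4–5 N during the lift, roughly the carousel's weight, so nothing jammed or was forced.
- **Hold:** the arm was still, the tool vertical and the gripper opening steady at hand-in, about 9 s into the 38 s.
- **Pictures:** the final views show the carousel level above the empty seat. The neighbouring items looked unmoved, though I judged that and the level by eye.
- **One mismatch:** the gripper read about 12.9 mm on the 14 mm bar. I took this as sensor or pad offset, and the grip did not slip.

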